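Set a barrier drive to its home mark and latch it

ROBOT

A 7-joint arm with a two-finger parallel gripper is mounted at the origin on the work surface. World frame = base frame: x ahead of the robot, y to its left, z up, the work surface at z = 0. Lengths are in m, angles in rad, forces in N, time in s.
With the tool pointing down it reaches from about 0.4 to 0.9 m from the base axis. Payload 5.5 kg.
Tool frame: the origin (TCP) lies midway between the tips of the shut fingers; the grasp point (between the pads) lies 19 mm behind it; z points along the fingers, y is the line along which they close (so a half turn about z gives the same grasp; the last joint's range is limited). The gripper opens to 92 mm and grips with 3 to 60 N. Pads are 19 mm wide; open, the fingers measure 130 mm over their backs; the gripper's body (75 mm by 190 mm) begins 47 mm behind the grasp point.
Start: joints at [-1.002, 0.501, -0.427, 1.55, 0.221, 1.138, -0.21], TCP at [0.196, 0.62, 0.194] pointing down, gripper open.
Joint ranges: [-2.88, 2.88], [-0.31, 2.03], [-1.54, 1.56], [0.2, 2.42], [-1.41, 4.55], [0.19, 2.02], [-2.57, 2.57]. Speed limits (rad/s): [2.57, 2.57, 3.14, 3.14, 3.14, 3.14, 3.14].

INTERFACE

Orientations are given as a 3x3 rotation matrix whose columns are the frame's x, y, z axes.
In Python, from bench import r gives the robot as it stands. The module is installed in compiled form; this text tells all that it offers.
- The arm moves only by the tool move_arm, never from a script. Its argument "commands" is a list of rows, each a list of 5 numbers: the closure, from -1 (fully open) to 1 (shut), so that 0 is half open, then the shift along the tool's x, y, z in mm, then the turn about the tool's z in degrees. A call has 1 to 10 rows; each row is the pose to reach, as a shift and turn from the pose commanded when the call began, along the tool's axes at that moment; what a row does not reach only later rows make up. A row lasts 1/10 s, in which the tool goes at most 50 mm and 8.59 degrees, less where a joint would pass 70% of its speed; a pose out of reach is approached as far as the arm can. A call with a gripper value outside its range is refused whole. The fingers move at their own pace and stop on an object; "force" is the grip in N (left out, the last holds). Time passes only in rows, so rows that repeat a pose let the fingers close. It gives the time, the measured TCP pose, the force, the opening and the grip force at its end, in the units of the state.
- r.get_obs(): the state, without advancing time (a new reading comes with each control period).
- r.snapshot(name): name is "scene" or "top"; returns (picture, depth): 480x640x3 uint8, red, green, blue; 480x640 float32, m along the optical axis (not along the pixel's ray), 0 where there is no reading.
- r.calibration(name): a dict with "K" (3x3 intrinsics, pixels), "rvec" (rotation vector, rad) and "tvec" (3), from world to camera coordinates, as OpenCV has them. Camera axes: x right, y down, z forward; pixel columns grow to the right and rows downward; lengths in m; the calibration is good to about 2 mm. A picture is of the moment at which its call begins. calibration takes no time and is no camera call.
- r.sign_off(): hands the job in; it is judged then, once.
The state is a dict: "time_s": time; "joint_positions": joint angles; "qd": joint speeds; "joint_efforts": joint torques, N m; "tool_pos": TCP position; "orientation": TCP orientation; "wrist_force": force on the tool from outside, world axes, zero at the start; "moment": the same for the moment, N m; "finger_gap": finger opening in m; "finger_force": force on a finger pad.
Only numpy, scipy, OpenCV 4.12 (cv2) and the standard library are available. Lean on these libraries where they do the work, as an engineer would, in place of code of your own. Each camera call takes 0.05 s, during which the arm holds its last target. There are 200 camera calls.

TASK

Set the barrier drive to its home position: turn its belt pulley by the rim until the engraved red line faces the red pointer, and lock it there with the flip-over latch, its nose dropped fully home in the notch. The last bit is found by feel: do not force the pulley against the latch or the latch against the rim (keep below 12 N). Leave the other things on the bench where they lie.

Things in the scene. Friction and masses are not known exactly. Their poses are not given: they have to be found in the camera images.
- pulley: Bare aluminium belt pulley, 150 mm across, lying face up on the drive's gear case; turns about a vertical axis without stops, either way, and brake drag (3 to 18 N at the rim, differing from unit to unit) holds it where it is left. Origin on the axis at its underside, z up. A hub of radius 24 mm stands 16 mm above the web.
- lip_center (a point): Point on the pulley axis level with the lip's top, 118 mm above the bench. The pulley's face is a cup: round a flat web stands an upright lip, radius 66 to 75 mm, 9 mm thick, rising 22 mm above the web. The web between hub and lip is free, and so is the air outside the lip on the side away from the latch, so the lip can be pinched from above.
- mark (a point): Engraved red line of the pulley, 3.5 mm wide, running radially over web and lip; this point is its outer end on top of the lip, 75 mm from the axis. It turns with the pulley.
- home_notch (a point): Middle of the home notch, at the lip's top, 70.5 mm from the axis; it turns with the pulley. Four notches, 12 mm wide and open down to the web, cut the lip every 90 degrees; the home notch is the one 42 degrees anticlockwise (from above) of the engraved line.
- pointer: Fixed red pointer, 24 mm long, 8 mm wide, on a 12 mm post beside the pulley. Origin at its tip, 79 mm from the pulley axis, 1.5 mm below the lip's top; x points radially outward, z up. When the engraved line lies on its x axis the home notch lies under the latch nose.
- latch_hinge (a point): Hinge pin of the flip-over latch on a steel post, 108 mm from the pulley axis, 126 mm above the bench, 42 degrees anticlockwise of the pointer. The latch swings in the upright plane through pulley axis and post. It needs less than 1 N to flip or lift.
- latch_knob (a point): Centre of the black ball (radius 9 mm) ending the latch, a steel bar 12 x 6 mm, 63 mm from hinge to ball. At the start it stands open, leaning 20 to 25 degrees outward past upright on its stop (ball about 180 mm above the bench); pushed inward past upright it falls slowly (about 1 s) by its weight onto the lip.
- latch_nose (a point): Foot of the latch's nose, 10 mm wide, under the bar 37 mm from the hinge. With the latch down it rests on the lip's top (ball 142 mm above the bench), or, as a notch comes under it, takes about 0.2 s to drop 10 mm in, the bar then lying level on its stop (ball 126 mm above the bench). Any notch takes it; once in, it stops the pulley within 1 mm either way.
- fuse_holder: Loose blue ceramic fuse holder, 75 x 34 x 40 mm. Origin under its centre. To be left alone.
- bus_bar_a: Loose copper bus bar, 160 x 25 x 6 mm, lying flat. Origin under its centre, x along its length. To be left alone.
- bus_bar_b: A second copper bus bar like the first. To be left alone.
- gasket: Loose black rubber gasket ring, 104 mm across, 8 mm high, lying flat beside the drive. Origin under its centre. To be left alone.
- screwdriver: Loose screwdriver lying beside the drive on the robot's side. To be left alone.
- monitor_card: Loose olive-drab conflict monitor card, 210 x 140 x 35 mm, lying flat. Origin under its centre. To be left alone.
- screw_tray: Loose blue tray of screws, 130 x 90 x 35 mm. Origin under its centre. To be left alone.

How it is judged:
At the end, for the whole second after the job is handed in: The engraved line faces the pointer (within 3 mm to either side of the pointer's axis), the latch is fully home in its notch (ball centre lower than 130 mm above the bench), and the pulley is at rest (y of mark in the frame of pointer between -0.003 and 0.003 m and x of mark in the frame of pointer above -0.02 m and height (world z) of latch_knob below 0.13 m and angular speed of pulley below 0.05 rad/s); the robot touches nothing.
It fails at once if pulley and latch are forced against each other (more than 12 N between them) (contact force between latch and pulley above 12 N).
It fails at once if another thing on the bench is displaced by more than 20 mm (distance of any of fuse_holder, bus_bar_a, bus_bar_b, gasket, screwdriver, monitor_card, screw_tray from where it was at the start of the episode above 0.02 m).
It also fails if it takes over 72 s, if anything falls off the work surface, if the arm or the gripper's body presses on something with over 40 N, if the wrist force passes 120 N, or if a joint passes its speed limit or range.

## Working session

There is one attempt and no reset: what is moved stays moved. The work goes in short steps, Python scripts to look and compute and a tool call to move; the robot and the scene stay as the last step left them, time stands still between calls to the robot, and variables do not carry over. Pictures are saved under pics/ and viewed, at most 10 in all, crops included, and the job is handed in when it is done.

Besides the shell and the picture viewer there is one more tool, called after "Emit:" by a JSON object that holds its "method" and its "body", one argument or row to a line. move_arm: Moves the arm, as the interface text tells. Its arguments: {"type":"object","properties":{"commands":{"type":"array","items":{"type":"array","items":{"type":"number"}}},"force":{"type":"number"}},"required":["commands"]}

```bash
mkdir -p pics; cat > h.py <<'E'
import numpy as np, cv2
from bench import r
def snap(n,f):
    im,d=r.snapshot(n); cv2.imwrite(f'pics/{f}.png',im[:,:,::-1]); np.save(f'pics/{f}.npy',d); return im,d
def cal(n):
    c=r.calibration(n); return np.array(c['K']),cv2.Rodrigues(np.array(c['rvec'],float))[0],np.array(c['tvec'],float).ravel()
def world(n,u,v,d=None,z=None):
    K,R,t=cal(n); ray=np.linalg.inv(K)@np.array([u,v,1.]); o=-R.T@t; w=R.T@ray
    s=d if d is not None else (z-o[2])/w[2]
    return o+s*w
def pix(n,p):
    K,R,t=cal(n); q=K@(R@np.array(p)+t); return q[:2]/q[2]
E
python3 - <<'E'
from h import *
for n in('top','scene'): snap(n,n+'0'); print(n,-cal(n)[1].T@cal(n)[2])
o=r.get_obs(); print(o)
E
```

```text
top [ 3.97434655e-01 -7.66219180e-04  1.27882957e+00]
scene [0.91920008 0.47727858 0.98369193]
{'time_s': 0.1, 'joint_positions': array([-1.00175942,  0.50175712, -0.42680136,  1.55130375,  0.2207957 ,
        1.13829714, -0.2103024 ]), 'qd': array([ 0.00018631, -0.00144824, -0.00085426, -0.00254782,  0.00086958,
        0.00013565, -0.00049141]), 'joint_efforts': array([-1.22149545e-02, -5.67868030e+01, -5.83877921e+00, -2.79915977e+01,
       -6.90199644e-02,  2.42009206e-02,  2.46353568e-05]), 'tool_pos': array([0.1955469 , 0.61919127, 0.19339703]), 'orientation': array([[-9.53604445e-01,  3.01061828e-01, -5.81078601e-04],
       [ 3.01062381e-01,  9.53603082e-01, -1.61387268e-03],
       [ 6.82428854e-05, -1.71393707e-03, -9.99998529e-01]]), 'wrist_force': array([-0.69622553,  0.37968678, -0.16942204]), 'moment': array([ 0.00466776,  0.00563884, -0.02041634]), 'finger_force': 0.0, 'finger_gap': 0.0919544260778337}
```

View pics/top0.png

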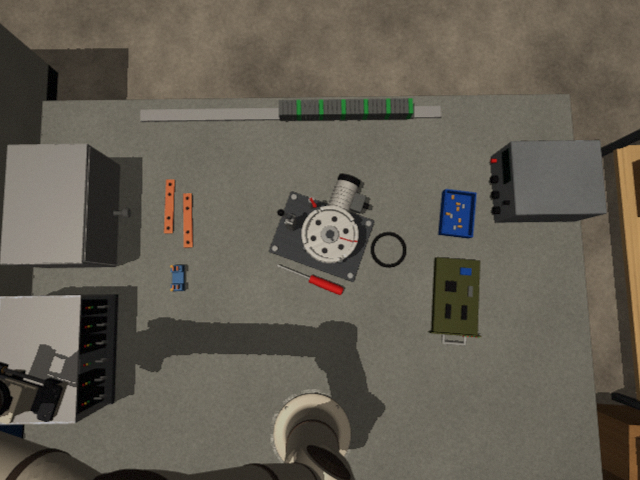

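View pics/scene0.png

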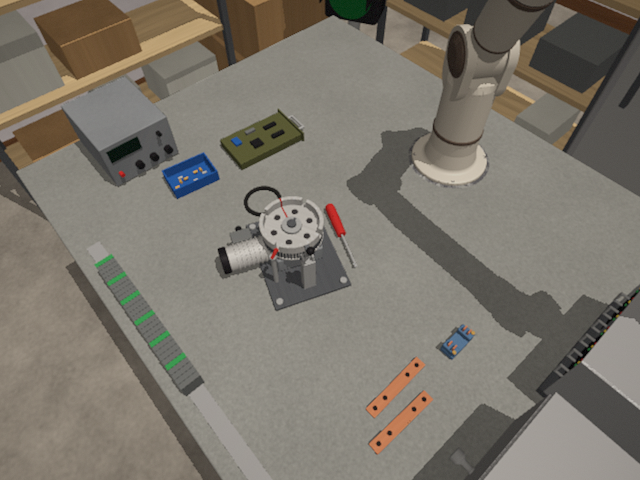

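Top view: pulley at about (331,233), engraved line pointing right at (355,240), red pointer near (313,203), latch ball near (281,212). The gasket lies right of the drive and the screwdriver below it. I'll zoom in next.

```bash
python3 - <<'E'
from h import *
from scipy.optimize import least_squares
a=cv2.imread('pics/top0.png')[165:275,265:385]; b=cv2.imread('pics/scene0.png')[180:310,210:360]
a=cv2.resize(a,(400,367),interpolation=cv2.INTER_CUBIC); b=cv2.resize(b,(400,347),interpolation=cv2.INTER_CUBIC)
c=np.zeros((367,800,3),np.uint8); c[:,:400]=a; c[:347,400:]=b; cv2.imwrite('pics/crop0.png',c)
for n,(u0,u1,v0,v1) in dict(top=(265,385,165,275),scene=(210,360,180,310)).items():
    d=np.load(f'pics/{n}0.npy'); im=cv2.imread(f'pics/{n}0.png').astype(int)
    P=[];Rd=[];hi=[]
    for v in range(v0,v1):
        for u in range(u0,u1):
            if d[v,u]<=0: continue
            p=world(n,u,v,d[v,u])
            if .113<p[2]<.122: P.append(p)
            if p[2]>.13: hi.append((u,v,*p.round(3)))
            B,G,Rr=im[v,u]
            if Rr>1.8*G and Rr>1.8*B and Rr>70 and p[2]>.08: Rd.append((u,v,*p.round(4)))
    P=np.array(P)
    c0=np.median(P,axis=0)[:2]
    f=least_squares(lambda c:np.hypot(*(P[:,:2]-c).T)-.0705,c0,loss='soft_l1',f_scale=.003)
    print(n,len(P),f.x,np.median(P[:,2]))
    for q in Rd: print('red',[float(x) for x in q], 'rad',round(np.hypot(q[2]-f.x[0],q[3]-f.x[1]),4),'ang',round(np.degrees(np.arctan2(q[3]-f.x[1],q[2]-f.x[0])),1))
    print('hi',[list(map(float,q)) for q in hi if np.hypot(q[2]-f.x[0],q[3]-f.x[1])<.17][:25])
E
```

```text
Traceback (most recent call last):
  File "h.py", line 8, in world
    K,R,t=cal(n); ray=np.linalg.inv(K)@np.array([u,v,1.]); o=-R.T@t; w=R.T@ray
          ~~~^^^
  File "h.py", line 6, in cal
    c=r.calibration(n); return np.array(c['K']),cv2.Rodrigues(np.array(c['rvec'],float))[0],np.array(c['tvec'],float).ravel()
ValueError: time passes only in moves, steps and waits
```

View pics/crop0.png

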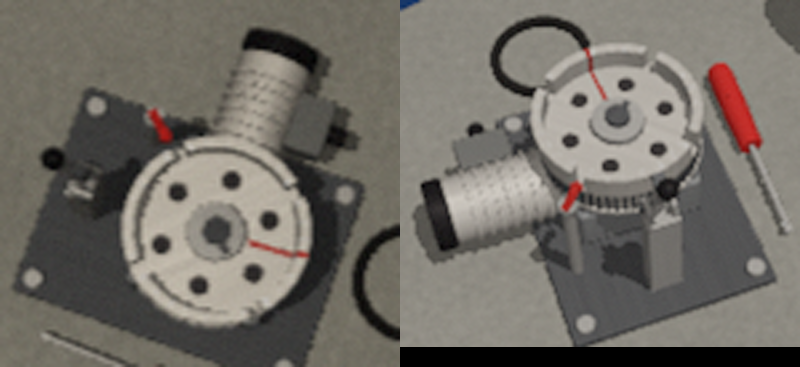

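The crop shows the line pointing right and slightly down (310,256 on the left), the pointer tip at about (168,138), the ball at (52,157) and the latch post at (90,185). That means roughly 130° anticlockwise. I'll cache the calibration and rerun the measurement.

```bash
python3 - <<'E'
s=open('h.py').read()
s=s.replace("def cal(n):\n","C={}\ndef cal(n):\n    if n not in C: C[n]=cal_(n)\n    return C[n]\ndef cal_(n):\n")
open('h.py','w').write(s)
E
cat > meas.py <<'E'
from h import *
from scipy.optimize import least_squares
def run(tag):
  for n,(u0,u1,v0,v1) in dict(top=(265,385,165,275),scene=(210,360,180,310)).items():
    d=np.load(f'pics/{n}{tag}.npy'); im=cv2.imread(f'pics/{n}{tag}.png').astype(int)
    P=[];Rd=[];hi=[]
    for v in range(v0,v1):
        for u in range(u0,u1):
            if d[v,u]<=0: continue
            p=world(n,u,v,d[v,u])
            if .113<p[2]<.122: P.append(p)
            if p[2]>.13: hi.append(p)
            B,G,Rr=im[v,u]
            if Rr>1.7*G and Rr>1.7*B and Rr>70 and p[2]>.08: Rd.append(p)
    P=np.array(P); Rd=np.array(Rd); hi=np.array(hi)
    c0=np.median(P,axis=0)[:2]
    f=least_squares(lambda c:np.hypot(*(P[:,:2]-c).T)-.0705,c0,loss='soft_l1',f_scale=.003).x
    print(n,len(P),f.round(4),np.median(P[:,2]).round(4))
    for q in (Rd,hi):
        e=q[:,:2]-f; o=np.c_[np.hypot(*e.T)*1000,np.degrees(np.arctan2(e[:,1],e[:,0])),q[:,2]*1000].round(1)
        o=o[o[:,0]<170]; print(o[np.argsort(o[:,0])][:40].tolist())
E
python3 -c "
from meas import *
run('0')"
```

```text
top 598 [ 0.5428 -0.0511] 0.1179
[[32.6, -106.0, 95.2], [33.3, -111.4, 99.3], [35.9, -109.7, 98.3], [38.5, -108.2, 97.2], [40.9, -107.7, 100.6], [44.4, -109.6, 98.3], [47.0, -108.3, 96.7], [49.5, -107.6, 97.9], [53.0, -109.4, 97.0], [55.5, -108.5, 96.7], [58.0, -108.0, 99.3], [60.5, -107.3, 99.2], [64.1, -108.5, 96.1], [66.8, -107.6, 93.8], [70.2, -109.2, 121.0], [72.9, -108.3, 118.3], [75.5, -107.7, 118.2], [81.1, 27.9, 123.6], [81.1, 25.7, 116.0], [83.1, 25.0, 118.5], [83.7, 28.9, 115.5], [83.9, 31.0, 122.6], [84.2, 26.7, 118.9], [84.9, 28.5, 122.4], [85.5, 24.2, 118.9], [86.9, 25.7, 117.1], [87.3, 29.6, 115.5], [88.0, 27.3, 118.0], [88.7, 25.2, 120.7], [89.2, 28.9, 118.3], [90.2, 26.6, 119.1], [92.3, 25.9, 121.0], [92.3, 27.8, 114.3], [93.6, 29.2, 114.2], [94.1, 27.2, 117.7], [95.1, 25.1, 118.7], [95.1, 28.7, 119.5], [96.8, 26.3, 116.3], [97.2, 24.5, 120.7], [97.6, 27.9, 118.5]]
[[99.6, 75.3, 134.3], [100.8, 64.4, 135.4], [101.3, 72.2, 131.3], [101.4, 67.5, 132.0], [101.7, 76.9, 132.0], [101.9, 63.1, 136.0], [102.2, 70.7, 130.3], [102.4, 75.4, 131.2], [103.0, 74.1, 132.4], [103.6,
[... 1751 characters left out ...]
2.8, 66.5, 131.4], [103.0, 67.8, 134.7], [103.1, 62.6, 130.9], [104.1, 65.1, 134.5], [104.4, 66.2, 130.1], [104.5, 63.7, 132.2], [105.2, 62.4, 130.2], [105.4, 69.2, 171.6], [105.7, 70.3, 167.2], [106.0, 70.3, 171.4], [106.5, 67.7, 170.8], [106.5, 72.6, 169.5], [106.6, 61.1, 133.2], [107.0, 64.6, 135.2], [107.1, 71.2, 171.9], [107.2, 68.8, 170.8], [108.2, 71.0, 169.9], [108.2, 67.4, 169.6], [108.2, 69.8, 167.4], [108.2, 60.9, 131.8], [108.4, 63.2, 134.4], [108.8, 64.4, 134.1], [108.8, 67.2, 163.0], [109.5, 70.7, 168.2], [109.7, 67.2, 168.2], [109.7, 68.4, 170.9], [110.0, 66.6, 137.9], [110.1, 71.3, 133.1], [110.2, 66.6, 142.3], [110.2, 61.8, 130.2], [110.3, 69.3, 167.0], [110.4, 71.7, 172.1]]
```

Pulley axis is at about (0.543, -0.0515). The line is at -108°, the pointer at 26.5° and the latch at 68.5°, so I need about +134.5°. I'll pinch at 140° (clear of latch and pointer), turn about 124°, flip the latch, then feel for the last bit.

```bash
cat >> h.py <<'E'
CX=np.array([.5428,-.0515])
def polar(a,rad=.0705): a=np.radians(a); return CX+rad*np.array([np.cos(a),np.sin(a)])
def rel(xy,z,yaw):   # yaw: world angle of tool y (deg)
    o=r.get_obs(); R=np.array(o['orientation']); p=np.array(o['tool_pos'])
    s=R.T@(np.array([*xy,z])-p)*1000; y0=np.degrees(np.arctan2(R[1,1],R[0,1]))
    return [*s.round(1).tolist(), round((y0-yaw+180)%360-180,1)]
E
python3 - <<'E'
from h import *
print(rel(polar(140),.25,-40))
d=np.load('pics/top0.npy')
for u,v in [(345,185),(345,195),(342,205),(365,203),(338,208)]:
    p=world('top',u,v,d[v,u]); e=p[:2]-CX; print(p.round(3),np.degrees(np.arctan2(e[1],e[0])),np.hypot(*e))
E
```

```text
[-467.9, -508.2, -55.8, np.float64(112.5)]
[ 0.682 -0.101  0.076] -19.617560197206984 0.1472480632167365
[ 0.652 -0.1    0.079] -23.858446645228103 0.11987745203822396
[ 0.625 -0.091  0.075] -25.800385364785797 0.0916576707003819
[ 0.633 -0.158  0.057] -49.48043111082166 0.13956031407221522
[ 0.609 -0.077  0.12 ] -21.232817150324415 0.07087341342468717
```

Emit:
{"method": "move_arm", "body": {
  "commands": [
    [0.26,0,0,-56,0],
    [0.26,-47,-51,-56,8],
    [0.26,-82,-89,-56,16],
    [0.26,-117,-127,-56,24],
    [0.26,-152,-165,-56,32],
    [0.26,-187,-203,-56,40],
    [0.26,-222,-241,-56,48],
    [0.26,-257,-279,-56,56],
    [0.26,-292,-317,-56,64],
    [0.26,-327,-355,-56,72]
  ],
  "force": 45
}}

```text
time_s: 1.1
tool_pos: [0.3869, 0.2106, 0.2503]
orientation: [[-0.003, 1.0, 0.0], [1.0, 0.003, 0.0], [0.0, 0.0, -1.0]]
wrist_force: [0.8, -0.1, 0.5]
finger_gap: 0.0343
finger_force: 0.0
```

```bash
python3 -c "
from h import *
o=r.get_obs();print(o['tool_pos'],o['joint_positions'].round(2),rel(polar(140),.2,-40))"
```

```text
[0.38694058 0.21056306 0.25028679] [-0.51  0.03 -0.06  1.99  0.    1.12 -0.56] [-217.0, 101.2, 50.3, np.float64(40.2)]
```

Emit:
{"method": "move_arm", "body": {
  "commands": [
    [0.26,-40,18,0,8],
    [0.26,-80,37,0,16],
    [0.26,-120,56,0,24],
    [0.26,-160,75,0,32],
    [0.26,-195,91,20,40.2],
    [0.26,-217,101,50,40.2],
    [0.26,-217,101,50,40.2],
    [0.26,-217,101,50,40.2]
  ]
}}

```text
time_s: 1.9
tool_pos: [0.4885, -0.0036, 0.1994]
orientation: [[0.64, 0.769, -0.003], [0.769, -0.64, -0.0], [-0.002, -0.002, -1.0]]
wrist_force: [0.1, 0.6, -0.2]
finger_gap: 0.0341
finger_force: 0.0
```

```bash
python3 - <<'E'
from h import *
o=r.get_obs();print(o['tool_pos'],o['joint_positions'].round(2),rel(polar(140),.1,-40))
im,d=snap('scene','s1')
cv2.imwrite('pics/s1c.png',cv2.resize(im[100:330,170:420,::-1],(640,589),interpolation=cv2.INTER_CUBIC))
E
```

```text
[ 0.48850332 -0.00362733  0.19943923] [-0.23  0.18  0.21  1.96 -0.04  1.02 -0.7 ] [-1.6, 2.1, 99.4, np.float64(0.2)]
```

View pics/s1c.png

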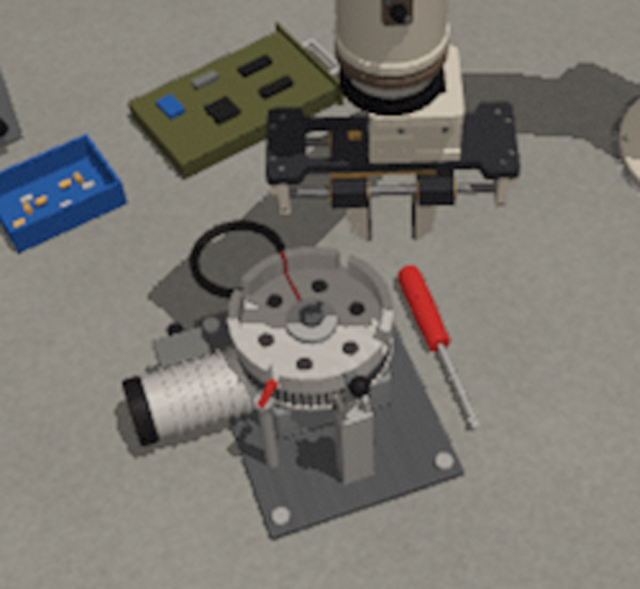

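The picture shows the gripper high over the right side of the lip at about (395,230), with the fingers straddling radially and the drive untouched. Descending.

Emit:
{"method": "move_arm", "body": {
  "commands": [
    [0.26,-1.6,2,30,0.2],
    [0.26,-1.6,2,60,0.2],
    [0.26,-1.6,2,80,0.2],
    [0.26,-1.6,2,92,0.2],
    [0.26,-1.6,2,99,0.2],
    [0.26,-1.6,2,99,0.2]
  ]
}}

```text
time_s: 2.55
tool_pos: [0.4901, -0.0053, 0.1014]
orientation: [[0.641, 0.768, -0.0], [0.768, -0.641, 0.0], [0.0, -0.0, -1.0]]
wrist_force: [0.3, 0.4, 0.2]
finger_gap: 0.0341
finger_force: 0.0
```

Emit:
{"method": "move_arm", "body": {
  "commands": [
    [1,0,0,0,0],
    [1,0,0,0,0],
    [1,0,0,0,0],
    [1,0,0,0,0]
  ],
  "force": 45
}}

```text
time_s: 2.95
tool_pos: [0.4904, -0.006, 0.1018]
orientation: [[0.642, 0.767, 0.001], [0.767, -0.642, 0.0], [0.001, 0.001, -1.0]]
wrist_force: [-0.3, -0.1, -0.2]
finger_gap: 0.0065
finger_force: 0.0
```

```bash
cat >> h.py <<'E'
def arc(total,step):  # rows about axis, +deg anticlockwise from above, from the measured pose
    o=r.get_obs(); R=np.array(o['orientation']); p=np.array(o['tool_pos'])
    e=p[:2]-CX; print('at',np.degrees(np.arctan2(e[1],e[0])).round(2),np.hypot(*e).round(4),p[2].round(4),'F',o['wrist_force'].round(1),o['finger_gap'].round(4),o['finger_force'],'j',o['joint_positions'].round(2),'t',o['time_s'])
    rows=[]
    for a in np.arange(step,total+step*.01,step):
        t=np.radians(a); q=CX+np.array([[np.cos(t),-np.sin(t)],[np.sin(t),np.cos(t)]])@e
        s=R.T@np.array([*(q-p[:2]),0])*1000
        rows.append([1,*s.round(1).tolist()[:2],0,round(float(-a),2)])
    print(rows)
E
python3 -c "
from h import *
arc(40,4)"
```

```text
Traceback (most recent call last):
  File "h.py", line 25, in arc
    e=p[:2]-CX; print('at',np.degrees(np.arctan2(e[1],e[0])).round(2),np.hypot(*e).round(4),p[2].round(4),'F',o['wrist_force'].round(1),o['finger_gap'].round(4),o['finger_force'],'j',o['joint_positions'].round(2),'t',o['time_s'])
                                                                                                                                        ^^^^^^^^^^^^^^^^^^^^^
AttributeError: 'float' object has no attribute 'round'
```

Gap is 6.5 mm with no force, less than the 9 mm lip. I'll check before moving.

```bash
sed -i "s/o\['finger_gap'\].round(4)/o['finger_gap']/" h.py; python3 - <<'E'
from h import *
arc(8,4)
im,d=snap('scene','s2'); im2,_=snap('top','t2')
a=cv2.resize(im[170:320,220:360,::-1],(420,450),interpolation=cv2.INTER_CUBIC)
b=cv2.resize(im2[165:275,265:385,::-1],(380,348),interpolation=cv2.INTER_CUBIC)
c=np.zeros((450,800,3),np.uint8); c[:,:420]=a; c[:348,420:]=b
cv2.imwrite('pics/s2c.png',c)
E
```

```text
at 139.03 0.0694 0.1018 F [-0.3 -0.1 -0.2] 0.00648612129186874 0.0 j [-0.21  0.31  0.2   2.04 -0.08  0.79 -0.66] t 2.95
[[1, -4.8, 0.1, 0, -4.0], [1, -9.7, 0.5, 0, -8.0]]
```

View pics/s2c.png

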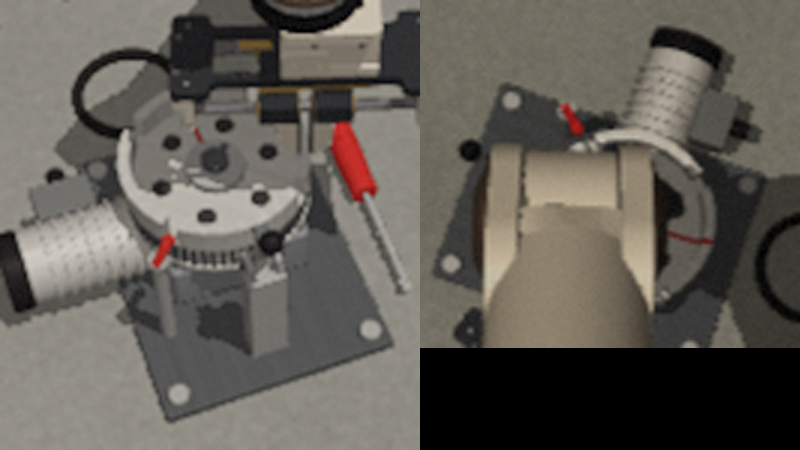

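The fingers straddle the lip at about (310,160) on the left, nothing has moved. I'll let the grip settle and recheck.

Emit:
{"method": "move_arm", "body": {
  "commands": [
    [1,0,0,0,0],
    [1,0,0,0,0],
    [1,0,0,0,0]
  ],
  "force": 45
}}

```text
time_s: 3.35
tool_pos: [0.49, -0.006, 0.1013]
orientation: [[0.642, 0.767, -0.0], [0.767, -0.642, 0.0], [-0.0, -0.0, -1.0]]
wrist_force: [-0.8, 0.1, 0.1]
finger_gap: 0.0007
finger_force: 0.0
```

It closed fully on nothing, so I need to see where the fingers really are compared with the reported TCP.

```bash
python3 - <<'E'
from h import *
o=r.get_obs(); p=np.array(o['tool_pos'])
im,d=snap('scene','s3')
u,v=pix('scene',p); print('tcp pix',u,v, 'lip@140 pix',pix('scene',[*polar(140),.118]))
c=im[140:260,250:400,::-1].copy(); c=cv2.resize(c,(750,600),interpolation=cv2.INTER_CUBIC)
for q,col in((p,(0,255,0)),(p+[0,0,.04],(0,255,255)),([*polar(140),.118],(255,0,255)),([*CX,.118],(255,0,0))):
    a=(pix('scene',q)-[250,140])*5; cv2.circle(c,tuple(int(x) for x in a),4,col,-1)
for a in range(0,360,10):
    q=(pix('scene',[*polar(a),.118])-[250,140])*5; cv2.circle(c,tuple(int(x) for x in q),2,(255,255,0),-1)
cv2.imwrite('pics/s3c.png',c)
E
```

```text
tcp pix 321.44717549202403 225.76486107817854 lip@140 pix [321.77572943 221.20993986]
```

View pics/s3c.png

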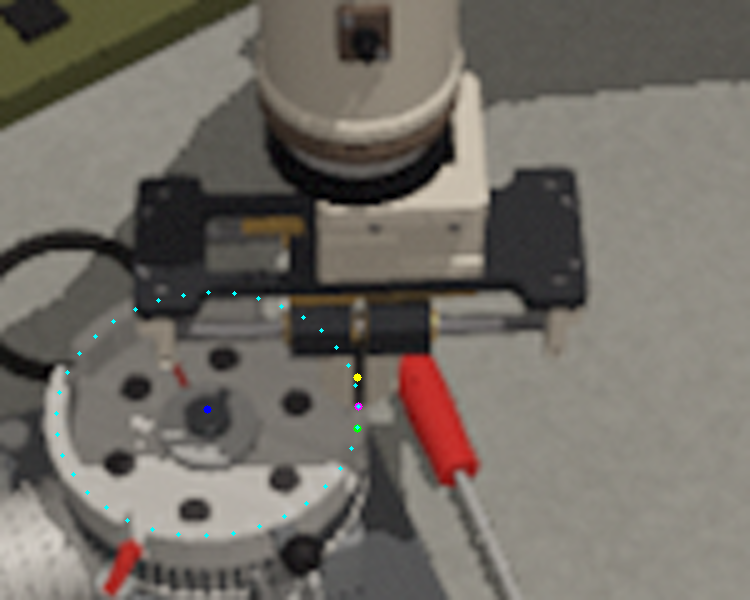

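The overlay puts the TCP (green, 358,428) on the lip circle, with the fingers at (335–390, 350–420) and what looks like a gap between them. Depth will tell more.

```bash
python3 - <<'E'
from h import *
d=np.load('pics/s3.npy'); o=r.get_obs(); p=np.array(o['tool_pos']); R=np.array(o['orientation'])
print('cells: tool x, tool y (mm from TCP), world z')
for v in range(206,234,2):
    print(v,[ '%d,%d,%d'%(*(R.T@(world('scene',u,v,d[v,u])-p)*1000)[:2],world('scene',u,v,d[v,u])[2]*1000) for u in range(314,332,2)])
print(o['finger_gap'],o['finger_force'],o['time_s'])
E
```

```text
cells: tool x, tool y (mm from TCP), world z
206 ['34,16,219', '35,12,220', '35,8,220', '33,3,218', '30,0,214', '36,-4,221', '35,-8,219', '35,-12,219', '36,-16,220']
208 ['35,16,213', '37,12,216', '34,8,212', '34,4,212', '8,-1,179', '34,-4,211', '35,-8,212', '37,-12,215', '34,-17,210']
210 ['36,16,208', '37,12,209', '34,8,205', '34,4,205', '8,-1,171', '35,-4,206', '36,-8,207', '35,-12,205', '34,-17,204']
212 ['9,16,167', '8,12,165', '9,7,166', '9,3,166', '8,-1,165', '9,-5,165', '10,-9,166', '8,-14,163', '9,-18,165']
214 ['8,16,158', '10,12,160', '11,7,161', '10,3,160', '5,-1,154', '10,-5,160', '10,-9,159', '8,-14,157', '-95,-25,22']
216 ['-34,16,94', '13,12,157', '9,8,152', '10,3,153', '7,-1,149', '9,-5,151', '11,-9,154', '11,-14,153', '-88,-24,22']
218 ['-26,17,96', '10,12,145', '9,8,144', '10,3,145', '9,-1,144', '10,-5,145', '9,-10,143', '11,-14,146', '-87,-24,15']
220 ['-21,17,95', '-19,12,97', '-21,7,95', '9,3,136', '6,-1,132', '8,-5,135', '-91,-14,2', '-90,-19,3', '-92,-25,0']
222 ['-14,17,97', '-13,12,98', '-14,7,97', '2,3,120', '2,-1,119', '-84,-9,2', '-84,-14,2', '-84,-19,1', '-86,-25,0']
224 ['-8,17,97', '-8,12,97', '-8,7,96', '7,3,118', '7,-1,118', '-78,-9,1', '-79,-14,0', '-77,-19,2', '-77,-24,1']
226 ['-3,17,95', '-3,12,96', '-3,8,95', '13,3,119', '14,0,120', '-64,-8,11', '-73,-14,-1', '-70,-19,2', '-71,-24,1']
228 ['1,17,95', '5,12,99', '5,8,99', '19,3,119', '18,0,118', '-57,-8,12', '-64,-13,2', '-63,-18,3', '-64,-24,2']
230 ['8,17,96', '9,13,98', '9,8,97', '19,3,110', '18,0,109', '-52,-8,10', '-52,-13,11', '-58,-18,2', '-58,-24,1']
232 ['13,17,95', '30,13,119', '16,8,99', '19,3,103', '18,0,102', '-46,-7,9', '-44,-12,12', '-51,-18,2', '-52,-23,1']
9.905105693680083e-05 0.0 3.4
```

Depth shows shut fingertips ending at z ≈ 0.132, with the lip top (0.118) visible beneath them. The body underside is at about 0.20. So the tool really sits about 30 mm higher than reported, while x and y agree. I'll reopen, go down carefully and re-measure the tip height.

Emit:
{"method": "move_arm", "body": {
  "commands": [
    [0.26,0,0,0,0],
    [0.26,0,0,0,0],
    [0.26,0,0,0,0],
    [0.26,0,0,0,0],
    [0.26,0,0,5,0],
    [0.26,0,0,9,0],
    [0.26,0,0,13,0],
    [0.26,0,0,16,0],
    [0.26,0,0,16,0]
  ]
}}

```text
time_s: 4.3
tool_pos: [0.4894, -0.0061, 0.0847]
orientation: [[0.642, 0.767, -0.001], [0.767, -0.642, -0.0], [-0.001, -0.001, -1.0]]
wrist_force: [-0.1, 0.7, 1.5]
finger_gap: 0.0338
finger_force: 0.0
```

```bash
cat > fing.py <<'E'
from h import *
def tips(name):
    im,d=snap('scene',name); o=r.get_obs(); p=np.array(o['tool_pos']); R=np.array(o['orientation'])
    g=[]
    for v in range(140,300):
        for u in range(220,400):
            if d[v,u]>0:
                w=world('scene',u,v,d[v,u]); t=R.T@(w-p)*1000; g.append((t[0],t[1],w[2]*1000))
    g=np.array(g)
    for lo,hi in((12,38),(-38,-12)):
        m=g[(abs(g[:,0]-9)<4)&(g[:,1]>lo)&(g[:,1]<hi)&(g[:,2]<200)&(g[:,2]>100)]
        print('finger y',lo,hi,'lowest z',np.sort(m[:,2])[:8].round(),'y',m[:,1].min().round(),m[:,1].max().round())
    print(p.round(4),o['wrist_force'].round(1),o['finger_gap'])
E
python3 -c "
from fing import *
tips('s4')"
```

```text
finger y 12 38 lowest z [102. 116. 119. 122. 122. 122. 125. 126.] y 13.0 33.0
finger y -38 -12 lowest z [117. 122. 122. 122. 123. 124. 125. 126.] y -35.0 -19.0
[ 0.4897 -0.0061  0.0849] [-0.5  1.1  0.8] 0.03413503213780367
```

Tips are at about 0.117 with 0.085 reported, an offset of about 32 mm, which agrees with the first reading. Lowering 16 mm to bring the tips to about 0.101.

Emit:
{"method": "move_arm", "body": {
  "commands": [
    [0.26,0,0,4,0],
    [0.26,0,0,8,0],
    [0.26,0,0,11,0],
    [0.26,0,0,14,0],
    [0.26,0,0,16,0],
    [0.26,0,0,16,0]
  ]
}}

```text
time_s: 4.95
tool_pos: [0.4897, -0.0061, 0.069]
orientation: [[0.642, 0.767, -0.001], [0.767, -0.642, -0.0], [-0.0, -0.0, -1.0]]
wrist_force: [0.1, 0.3, -0.5]
finger_gap: 0.034
finger_force: 0.0
```

Emit:
{"method": "move_arm", "body": {
  "commands": [
    [1,0,0,0,0],
    [1,0,0,0,0],
    [1,0,0,0,0],
    [1,0,0,0,0],
    [1,0,0,0,0],
    [1,0,0,0,0]
  ],
  "force": 45
}}

```text
time_s: 5.55
tool_pos: [0.4903, -0.0067, 0.0695]
orientation: [[0.643, 0.766, 0.001], [0.766, -0.643, -0.0], [0.0, 0.001, -1.0]]
wrist_force: [1.4, -2.6, 1.0]
finger_gap: 0.009
finger_force: 44.4
```

```bash
python3 -c "
from h import *
arc(40,4)"
```

```text
at 139.5 0.069 0.0695 F [ 1.4 -2.6  1. ] 0.008950834249288924 44.37232271768153 j [-0.2   0.37  0.19  2.07 -0.1   0.72 -0.65] t 5.55
[[1, -4.8, 0.1, 0, -4.0], [1, -9.6, 0.6, 0, -8.0], [1, -14.4, 1.4, 0, -12.0], [1, -19.0, 2.5, 0, -16.0], [1, -23.6, 4.0, 0, -20.0], [1, -28.1, 5.7, 0, -24.0], [1, -32.5, 7.8, 0, -28.0], [1, -36.7, 10.2, 0, -32.0], [1, -40.7, 12.8, 0, -36.0], [1, -44.5, 15.8, 0, -40.0]]
```

It has the lip now (9.0 mm, 44 N). First arc of 24°, checking forces.

Emit:
{"method": "move_arm", "body": {
  "commands": [
    [1,-2.4,0,0,-2],
    [1,-4.8,0.1,0,-4],
    [1,-9.6,0.6,0,-8],
    [1,-14.4,1.4,0,-12],
    [1,-19.0,2.5,0,-16],
    [1,-23.6,4.0,0,-20],
    [1,-28.1,5.7,0,-24],
    [1,-28.1,5.7,0,-24]
  ]
}}

```text
time_s: 6.35
tool_pos: [0.4746, -0.0327, 0.0695]
orientation: [[0.274, 0.962, -0.003], [0.962, -0.274, -0.001], [-0.001, -0.003, -1.0]]
wrist_force: [-4.2, -5.1, 8.0]
finger_gap: 0.0091
finger_force: 44.2
```

```bash
python3 -c "
from h import *
arc(48,4.8)"
```

```text
at 164.61 0.0707 0.0695 F [-4.2 -5.1  8. ] 0.009075277921977426 44.176382473669946 j [-0.08  0.34  0.11  2.09 -0.05  0.71 -0.22] t 6.35
[[1, -5.9, 0.3, 0, -4.8], [1, -11.8, 1.1, 0, -9.6], [1, -17.6, 2.4, 0, -14.4], [1, -23.2, 4.1, 0, -19.2], [1, -28.7, 6.4, 0, -24.0], [1, -34.0, 9.1, 0, -28.8], [1, -39.0, 12.2, 0, -33.6], [1, -43.8, 15.7, 0, -38.4], [1, -48.3, 19.6, 0, -43.2], [1, -52.4, 23.9, 0, -48.0]]
```

Emit:
{"method": "move_arm", "body": {
  "commands": [
    [1,-5.9,0.3,0,-4.8],
    [1,-11.8,1.1,0,-9.6],
    [1,-17.6,2.4,0,-14.4],
    [1,-23.2,4.1,0,-19.2],
    [1,-28.7,6.4,0,-24.0],
    [1,-34.0,9.1,0,-28.8],
    [1,-39.0,12.2,0,-33.6],
    [1,-43.8,15.7,0,-38.4],
    [1,-48.3,19.6,0,-43.2],
    [1,-52.4,23.9,0,-48.0]
  ]
}}

```text
time_s: 7.35
tool_pos: [0.4802, -0.09, 0.0694]
orientation: [[-0.533, 0.846, -0.008], [0.846, 0.533, -0.001], [0.004, -0.008, -1.0]]
wrist_force: [-12.4, -4.9, 15.4]
finger_gap: 0.0088
finger_force: 43.9
```

```bash
python3 -c "
from h import *
arc(48,4.8)"
```

```text
at -148.39 0.0735 0.0694 F [-12.4  -4.9  15.4] 0.008775611185747111 43.94134949642648 j [ 0.17  0.37 -0.05  2.05  0.03  0.73  0.66] t 7.35
[[1, -6.2, 0.2, 0, -4.8], [1, -12.3, 0.9, 0, -9.6], [1, -18.3, 2.1, 0, -14.4], [1, -24.2, 3.8, 0, -19.2], [1, -30.0, 6.1, 0, -24.0], [1, -35.5, 8.7, 0, -28.8], [1, -40.8, 11.9, 0, -33.6], [1, -45.8, 15.4, 0, -38.4], [1, -50.5, 19.4, 0, -43.2], [1, -54.9, 23.8, 0, -48.0]]
```

The measured arc suggests the axis in robot coordinates is about (0.5416, -0.0553). I'll use that for the next 48°.

```bash
sed -i 's/^CX=.*/CX=np.array([.5416,-.0553])/' h.py; python3 -c "
from h import *
arc(48,4.8)"
```

```text
at -150.51 0.0706 0.0694 F [-12.4  -4.9  15.4] 0.008775611185747111 43.94134949642648 j [ 0.17  0.37 -0.05  2.05  0.03  0.73  0.66] t 7.35
[[1, -5.9, -0.0, 0, -4.8], [1, -11.8, 0.4, 0, -9.6], [1, -17.6, 1.4, 0, -14.4], [1, -23.4, 2.8, 0, -19.2], [1, -29.0, 4.7, 0, -24.0], [1, -34.4, 7.1, 0, -28.8], [1, -39.6, 9.9, 0, -33.6], [1, -44.5, 13.2, 0, -38.4], [1, -49.1, 16.8, 0, -43.2], [1, -53.5, 20.9, 0, -48.0]]
```

Emit:
{"method": "move_arm", "body": {
  "commands": [
    [1,-5.9,0,0,-4.8],
    [1,-11.8,0.4,0,-9.6],
    [1,-17.6,1.4,0,-14.4],
    [1,-23.4,2.8,0,-19.2],
    [1,-29.0,4.7,0,-24.0],
    [1,-34.4,7.1,0,-28.8],
    [1,-39.6,9.9,0,-33.6],
    [1,-44.5,13.2,0,-38.4],
    [1,-49.1,16.8,0,-43.2],
    [1,-53.5,20.9,0,-48.0]
  ]
}}

```text
time_s: 8.35
tool_pos: [0.5285, -0.1242, 0.0694]
orientation: [[-0.986, 0.17, -0.005], [0.17, 0.986, -0.002], [0.004, -0.002, -1.0]]
wrist_force: [-7.0, -1.7, 8.4]
finger_gap: 0.0091
finger_force: 43.9
```

Emit:
{"method": "move_arm", "body": {
  "commands": [
    [0.26,0,0,0,0],
    [0.26,0,0,0,0],
    [0.26,0,0,0,0],
    [0.26,0,0,-15,0],
    [0.26,0,0,-35,0],
    [0.26,0,0,-80,0],
    [0.26,0,0,-100,0]
  ]
}}

```text
time_s: 9.05
tool_pos: [0.5327, -0.1218, 0.1724]
orientation: [[-0.985, 0.172, 0.004], [0.172, 0.985, -0.0], [-0.004, 0.0, -1.0]]
wrist_force: [0.5, -0.7, 0.3]
finger_gap: 0.0337
finger_force: 0.0
```

```bash
python3 - <<'E'
from meas import *
import h; arc(4,4)
snap('scene','sceneA'); snap('top','topA'); 
try: run('A')
except Exception as e: print(e)
E
```

```text
at -97.61 0.0671 0.1724 F [ 0.5 -0.7  0.3] 0.03369299530675981 0.0 j [ 0.38  0.32 -0.25  1.84  0.09  0.99  1.49] t 9.05
[[1, -4.7, 0.4, 0, -4.0]]
top 380 [ 0.5429 -0.0506] 0.1181
[[27.8, 52.8, 318.2], [29.3, 48.8, 316.7], [64.7, 14.2, 110.8], [66.6, 16.4, 119.6], [69.7, 15.5, 116.3], [71.4, 15.2, 122.0], [80.1, 25.6, 119.5], [81.4, 27.3, 119.5], [82.6, 24.8, 119.4], [82.7, 28.9, 119.0], [83.6, 26.5, 120.4], [85.1, 24.0, 118.8], [85.2, 27.9, 118.1], [86.1, 25.6, 120.0], [86.6, 29.5, 117.9], [87.1, 27.3, 121.4], [88.7, 24.8, 119.0], [89.0, 28.6, 117.3], [90.2, 26.2, 117.3], [91.3, 27.7, 117.7], [91.6, 25.8, 123.0], [92.8, 29.2, 117.0], [93.1, 27.2, 121.4], [95.1, 28.4, 117.3], [95.3, 24.6, 115.6], [96.1, 26.2, 117.9], [96.8, 27.8, 121.2], [97.9, 23.9, 114.9], [99.0, 25.4, 115.4], [99.0, 27.1, 122.3], [100.5, 24.9, 120.6], [101.0, 28.2, 117.8], [102.7, 26.0, 115.1], [103.1, 27.6, 119.8], [105.3, 25.3, 114.3], [106.0, 26.7, 116.8], [107.1, 28.0, 117.8]]
[[0.9, 24.9, 318.6], [1.2, 163.7, 317.2], [2.2, -112.2, 314.5], [2.2, -60.8, 316.8], [2.7, 70.5, 318.3], [2.8, 113.5, 316.8], [3.1, 5.5,
[... 1701 characters left out ...]
.7], [16.3, 95.8, 272.3], [16.5, 77.8, 273.0], [16.7, 105.5, 273.2], [16.9, 56.6, 278.7], [17.0, 64.0, 281.4], [17.1, 85.9, 278.2], [17.1, 48.0, 270.1], [17.3, 70.1, 278.0], [17.7, 63.1, 279.2], [18.1, 62.3, 276.7], [18.5, 49.1, 274.7], [18.6, 108.5, 273.4], [18.8, 55.9, 277.8], [18.9, 50.3, 281.2], [19.0, 55.3, 275.0], [19.3, 49.8, 278.6], [19.3, 38.2, 281.3], [19.6, 51.0, 285.0], [19.8, 39.3, 285.0], [20.4, 111.4, 273.4], [20.4, 45.0, 282.9], [20.8, 37.8, 273.8], [21.2, 43.8, 274.6], [21.2, 33.5, 280.0], [21.9, 45.1, 281.4], [21.9, 38.2, 272.1], [22.2, 35.1, 284.3], [22.3, 44.8, 278.9], [22.4, 40.2, 281.9], [22.8, 46.5, 288.5], [23.3, 35.0, 279.4], [23.6, 30.1, 279.1], [23.7, 40.5, 280.3]]
```

The line is now at 14.7° and the pointer at 26.6°, so it is about 12° short, as intended. Released, the tool relaxed onto the camera-derived axis, so the earlier drift was just arm compliance. I'll restore that axis and locate the ball.

```bash
sed -i 's/^CX=.*/CX=np.array([.5428,-.0515])/' h.py; python3 - <<'E'
from h import *
for n in('top','scene'):
    d=np.load(f'pics/{n}0.npy'); q=[]
    for v in range(165,310):
        for u in range(210,385):
            if d[v,u]>0:
                p=world(n,u,v,d[v,u])
                if .145<p[2]<.21 and np.hypot(*(p[:2]-CX))<.17: q.append(p)
    q=np.array(q); e=q[:,:2]-CX; rad=np.hypot(*e.T); an=np.degrees(np.arctan2(e[:,1],e[:,0]))
    print(n,len(q),'rad',rad.min(),rad.max(),'ang',np.median(an),'z',q[:,2].min(),q[:,2].max(),q.mean(0))
    from scipy.optimize import least_squares
    m=q[rad>.118] if n=='top' else q[q[:,2]>.172]
    f=least_squares(lambda c:np.linalg.norm(m-c,axis=1)-.009,m.mean(0)-[0,0,.006],loss='soft_l1',f_scale=.002).x
    e=f[:2]-CX; print('ball',f.round(4),np.hypot(*e),np.degrees(np.arctan2(e[1],e[0])))
print(rel(polar(68.5,.172),.172,80))
E
```

```text
top 85 rad 0.10485459567000702 0.14136972294870692 ang 70.0044222284547 z 0.14619541709576822 0.19591946073591182 [0.58526498 0.06490774 0.17721237]
ball [0.5881 0.071  0.1814] 0.13061717187565713 69.72958447488979
scene 89 rad 0.10155098677415868 0.14004294689955407 ang 68.73342083950143 z 0.1489121144658767 0.19509193462496388 [0.58795413 0.06600074 0.18125485]
ball [0.5877 0.0706 0.184 ] 0.13005389882448334 69.79543167162089
[-31.3, 239.6, 1.1, np.float64(0.1)]
```

```bash
python3 -c "
from h import *
print(rel(polar(69.3,.172),.137,69.3))"
```

```text
[-28.7, 240.1, 36.0, np.float64(10.8)]
```

Emit:
{"method": "move_arm", "body": {
  "commands": [
    [1,0,0,-40,0],
    [1,-5,40,-45,4],
    [1,-11,80,-45,8],
    [1,-17,120,-45,10.8],
    [1,-23,160,-45,10.8],
    [1,-28,200,-45,10.8],
    [1,-34,239,-45,10.8],
    [1,-34,239,-45,10.8],
    [1,-34,239,-45,10.8]
  ]
}}

```text
time_s: 10.05
tool_pos: [0.6046, 0.109, 0.2126]
orientation: [[-0.936, 0.351, -0.003], [0.351, 0.936, 0.0], [0.002, -0.001, -1.0]]
wrist_force: [-0.3, -0.7, -0.3]
finger_gap: 0.0005
finger_force: 0.0
```

```bash
python3 -c "
from h import *
print(rel(polar(69.3,.172),.137,69.3), r.get_obs()['finger_gap'])"
```

```text
[0.9, 0.1, 75.6, np.float64(0.2)] 0.00047980320894261977
```

Emit:
{"method": "move_arm", "body": {
  "commands": [
    [1,1,0,35,0],
    [1,1,0,65,0],
    [1,1,0,75,0],
    [1,1,0,75,0],
    [1,1,-5,75,0],
    [1,1,-10,75,0],
    [1,1,-14,75,0],
    [1,1,-18,75,0],
    [1,1,-22,75,0]
  ]
}}

```text
time_s: 10.95
tool_pos: [0.5992, 0.0891, 0.142]
orientation: [[-0.936, 0.353, 0.006], [0.353, 0.936, 0.003], [-0.004, 0.005, -1.0]]
wrist_force: [0.8, 4.7, 10.8]
finger_gap: 0.0003
finger_force: 4.3
```

```bash
cat > ball.py <<'E'
from h import *
def ball(name,dump=False):
    im,d=snap('scene',name); K,R,t=cal('scene'); o=-R.T@t
    vv,uu=np.mgrid[150:320,210:400]; dd=d[150:320,210:400]
    ray=np.stack([uu,vv,np.ones_like(uu)],-1)@np.linalg.inv(K).T
    P=o+(ray*dd[...,None])@R; P=P.reshape(-1,3); col=im[150:320,210:400].reshape(-1,3).astype(int)
    e=P[:,:2]-polar(69.3,.108); a=np.radians(69.3); rad=e@[np.cos(a),np.sin(a)]; tan=e@[-np.sin(a),np.cos(a)]
    m=(abs(tan)<11)*1>0 if False else (abs(tan)<.011)&(rad>-.085)&(rad<.06)&(P[:,2]>.112)&(P[:,2]<.21)&(col.max(1)<60)
    print('dark pts radius',((rad[m]+.108)*1000).round().tolist()[:60],'z',(P[m][:,2]*1000).round().tolist()[:60])
E
python3 -c "
from ball import *
ball('b0'); o=r.get_obs(); print(o['tool_pos'],o['wrist_force'])"
```

```text
dark pts radius [] z []
[0.59902493 0.08819545 0.14195328] [0.18998406 0.54533925 1.08279914]
```

```bash
python3 -c "
from h import *
im=cv2.imread('pics/b0.png'); cv2.imwrite('pics/b0c.png',cv2.resize(im[150:310,220:380],(600,600),interpolation=cv2.INTER_CUBIC))"
```

```text
(no output)
```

View pics/b0c.png

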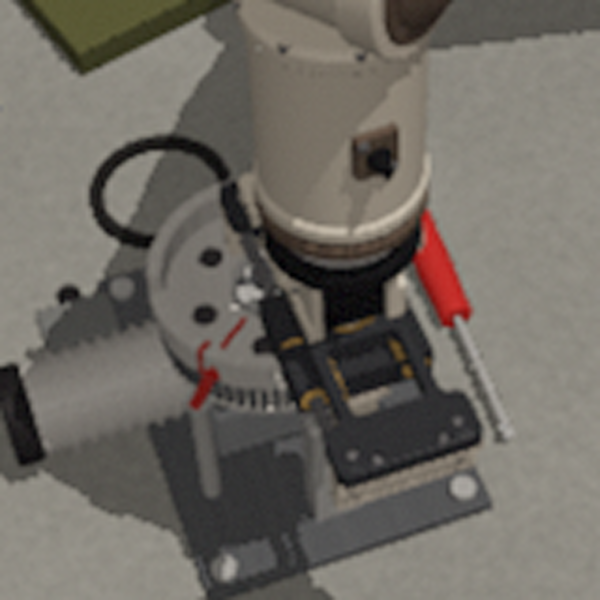

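The gripper hides the ball. I'll hold briefly and read the forces.

Emit:
{"method": "move_arm", "body": {
  "commands": [
    [1,0,0,0,0],
    [1,0,0,0,0]
  ]
}}

```text
time_s: 11.2
tool_pos: [0.5969, 0.0865, 0.1395]
orientation: [[-0.935, 0.354, 0.0], [0.354, 0.935, -0.0], [-0.0, -0.0, -1.0]]
wrist_force: [0.2, 1.0, 0.4]
finger_gap: 0.0002
finger_force: 0.1
```

```bash
python3 - <<'E'
from h import *
snap('top','t5'); o=r.get_obs(); e=o['tool_pos'][:2]-CX; print(np.hypot(*e),o['tool_pos'])
# points z 0.12..0.24 seen by scene near latch plane
d=np.load('pics/b0.npy'); K,R,t=cal('scene'); a=np.radians(69.3); out=[]
for v in range(200,290,2):
    for u in range(270,330,2):
        if d[v,u]>0:
            p=world('scene',u,v,d[v,u]); f=p[:2]-CX; ra=f@[np.cos(a),np.sin(a)]; ta=f@[-np.sin(a),np.cos(a)]
            if abs(ta)<.025 and .02<ra<.18 and .12<p[2]<.215: out.append((round(ra*1000),round(ta*1000),round(p[2]*1000)))
print(out)
E
```

```text
0.1481738909861973 [0.59675509 0.08650127 0.13917139]
[(169, 7, 215), (155, -14, 198), (169, -1, 212), (168, 3, 208), (169, 7, 207), (109, -13, 121)]
```

Emit:
{"method": "move_arm", "body": {
  "commands": [
    [1,0,-4,0,0],
    [1,0,-8,0,0],
    [1,0,-12,0,0],
    [1,0,-16,0,0],
    [1,0,-20,0,0],
    [1,0,-24,0,0],
    [1,0,-28,0,0],
    [1,0,-28,0,0],
    [1,0,-28,0,0]
  ]
}}

```text
time_s: 12.15
tool_pos: [0.5871, 0.0607, 0.1393]
orientation: [[-0.935, 0.354, 0.0], [0.354, 0.935, 0.0], [-0.0, 0.0, -1.0]]
wrist_force: [-0.4, -1.0, 0.1]
finger_gap: 0.0005
finger_force: 0.0
```

Emit:
{"method": "move_arm", "body": {
  "commands": [
    [1,0,30,0,0],
    [1,0,60,-20,0],
    [1,0,60,-65,0],
    [1,30,30,-75,-5],
    [1,60,-10,-75,-10],
    [1,90,-50,-75,-10],
    [1,110,-90,-75,-10],
    [1,120,-120,-75,-10]
  ]
}}

```text
time_s: 12.95
tool_pos: [0.4297, -0.0102, 0.2142]
orientation: [[-0.983, 0.186, -0.001], [0.186, 0.983, -0.001], [0.001, -0.001, -1.0]]
wrist_force: [-0.4, -0.8, -0.2]
finger_gap: 0.0001
finger_force: 0.0
```

```bash
python3 - <<'E'
from ball import *
ball('b1'); o=r.get_obs(); print(o['tool_pos'],o['wrist_force'],o['time_s'])
im=cv2.imread('pics/b1.png'); cv2.imwrite('pics/b1c.png',cv2.resize(im[150:310,220:380],(600,600),interpolation=cv2.INTER_CUBIC))
E
```

```text
dark pts radius [39.0, 42.0, 42.0, 44.0, 43.0, 45.0, 46.0, 46.0, 45.0, 46.0, 42.0, 44.0, 44.0, 46.0, 47.0, 48.0, 46.0, 43.0, 46.0, 48.0, 48.0, 50.0, 49.0, 49.0, 44.0, 50.0, 48.0, 51.0, 50.0, 51.0, 50.0, 47.0, 48.0, 48.0, 51.0] z [150.0, 153.0, 151.0, 153.0, 152.0, 153.0, 154.0, 152.0, 150.0, 150.0, 148.0, 150.0, 149.0, 150.0, 150.0, 151.0, 147.0, 146.0, 148.0, 151.0, 150.0, 150.0, 148.0, 148.0, 142.0, 150.0, 147.0, 150.0, 147.0, 147.0, 145.0, 143.0, 142.0, 142.0, 145.0]
[ 0.42721596 -0.01446297  0.21394562] [-4.53779313 -3.41139352 -1.75680964] 13.0
```

View pics/b1c.png

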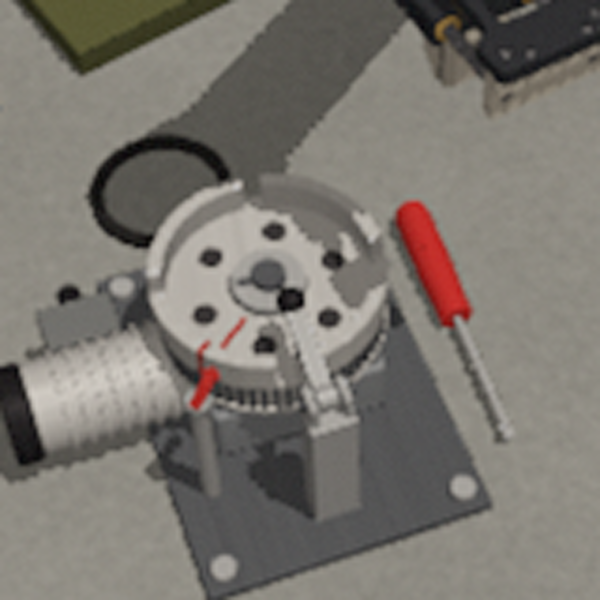

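The picture shows the latch down: ball at (290,298) over the hub edge, bar across the lip, ball centre about 143 mm, so it is resting on the lip. The line (235,330) is slightly short of the pointer (205,385). Regrasping at -98°.

```bash
python3 -c "
from h import *
print(rel(polar(-98),.16,82))"
```

```text
[-124.3, -84.6, 53.9, np.float64(-3.0)]
```

Emit:
{"method": "move_arm", "body": {
  "commands": [
    [0.26,-40,-25,0,-3],
    [0.26,-80,-50,0,-3],
    [0.26,-124,-80,20,-3],
    [0.26,-124,-80,40,-3],
    [0.26,-124,-80,40,-3],
    [0.26,-124,-80,40,-3]
  ]
}}

```text
time_s: 13.6
tool_pos: [0.5387, -0.1094, 0.1739]
orientation: [[-0.991, 0.133, -0.002], [0.133, 0.991, 0.001], [0.002, 0.001, -1.0]]
wrist_force: [0.6, 1.2, 0.3]
finger_gap: 0.0341
finger_force: 0.0
```

```bash
python3 -c "
from h import *
print(rel(polar(-98),.069,82))"
```

```text
[3.8, -12.6, 104.9, np.float64(0.3)]
```

Emit:
{"method": "move_arm", "body": {
  "commands": [
    [0.26,4,-12.6,20,0.3],
    [0.26,4,-12.6,50,0.3],
    [0.26,4,-12.6,75,0.3],
    [0.26,4,-12.6,90,0.3],
    [0.26,4,-12.6,100,0.3],
    [0.26,4,-12.6,105,0.3],
    [0.26,4,-12.6,105,0.3]
  ]
}}

```text
time_s: 14.3
tool_pos: [0.534, -0.122, 0.0699]
orientation: [[-0.99, 0.139, 0.001], [0.139, 0.99, 0.0], [-0.001, 0.0, -1.0]]
wrist_force: [-0.4, -0.1, 0.2]
finger_gap: 0.0341
finger_force: 0.0
```

Emit:
{"method": "move_arm", "body": {
  "commands": [
    [1,0,0,0,0],
    [1,0,0,0,0],
    [1,0,0,0,0],
    [1,0,0,0,0],
    [1,0,0,0,0],
    [1,0,0,0,0]
  ],
  "force": 40
}}

```text
time_s: 14.9
tool_pos: [0.5338, -0.125, 0.07]
orientation: [[-0.99, 0.14, 0.0], [0.14, 0.99, -0.003], [-0.001, -0.002, -1.0]]
wrist_force: [-1.9, -5.0, 2.5]
finger_gap: 0.0089
finger_force: 39.7
```

```bash
cat > chk.py <<'E'
from ball import *
import sys
def chk(name):
    im,d=snap('scene',name); K,R,t=cal('scene'); o=-R.T@t
    dd=d[150:320,210:400]; vv,uu=np.mgrid[150:320,210:400]
    P=o+((np.stack([uu,vv,np.ones_like(uu)],-1)@np.linalg.inv(K).T)*dd[...,None])@R
    P=P.reshape(-1,3); c=im[150:320,210:400].reshape(-1,3).astype(int)
    e=P[:,:2]-CX; a=np.radians(69.3); ra=e@[np.cos(a),np.sin(a)]; ta=e@[-np.sin(a),np.cos(a)]
    m=(abs(ta)<.011)&(ra>.025)&(ra<.06)&(P[:,2]>.118)&(P[:,2]<.2)&(c.max(1)<60)
    rr=np.hypot(*e.T); an=np.degrees(np.arctan2(e[:,1],e[:,0]))
    k=(c[:,0]>1.7*c[:,1])&(c[:,0]>1.7*c[:,2])&(c[:,0]>60)&(rr>.03)&(rr<.074)&(P[:,2]>.09)
    o=r.get_obs()
    print('ball top',np.percentile(P[m][:,2],85)*1000 if m.any() else None,m.sum(),'line',np.median(an[k]) if k.any() else None,k.sum(),o['time_s'])
E
python3 -c "
from chk import *
arc(14,2); chk('c0')"
```

```text
at -97.0 0.074 0.07 F [-1.9 -5.   2.5] 0.008930775895052983 39.73407387180487 j [ 0.35  0.46 -0.21  1.92  0.13  0.78  1.5 ] t 14.9
[[1, -2.6, 0.1, 0, -2.0], [1, -5.2, 0.3, 0, -4.0], [1, -7.7, 0.5, 0, -6.0], [1, -10.3, 0.9, 0, -8.0], [1, -12.8, 1.4, 0, -10.0], [1, -15.4, 1.9, 0, -12.0], [1, -17.9, 2.5, 0, -14.0]]
ball top 151.61068520616863 34 line 14.144308834299931 13 14.95
```

Emit:
{"method": "move_arm", "body": {
  "commands": [
    [1,-1.3,0,0,-1],
    [1,-2.6,0.1,0,-2],
    [1,-3.9,0.2,0,-3],
    [1,-5.2,0.3,0,-4],
    [1,-6.4,0.4,0,-5],
    [1,-7.7,0.5,0,-6],
    [1,-9.0,0.7,0,-7],
    [1,-10.3,0.9,0,-8],
    [1,-10.3,0.9,0,-8],
    [1,-10.3,0.9,0,-8]
  ]
}}

```text
time_s: 15.95
tool_pos: [0.5423, -0.1254, 0.07]
orientation: [[-1.0, 0.002, -0.003], [0.002, 1.0, -0.002], [0.003, -0.002, -1.0]]
wrist_force: [-5.6, -3.4, 8.1]
finger_gap: 0.0091
finger_force: 39.7
```

```bash
python3 -c "
from chk import *
arc(8,1); chk('c1')"
```

```text
at -90.4 0.0739 0.07 F [-5.6 -3.4  8.1] 0.009056682529306226 39.65488920919597 j [ 0.37  0.47 -0.24  1.89  0.15  0.8   1.61] t 15.95
[[1, -1.3, 0.0, 0, -1.0], [1, -2.6, 0.0, 0, -2.0], [1, -3.9, 0.1, 0, -3.0], [1, -5.2, 0.2, 0, -4.0], [1, -6.4, 0.2, 0, -5.0], [1, -7.7, 0.4, 0, -6.0], [1, -9.0, 0.5, 0, -7.0], [1, -10.3, 0.7, 0, -8.0]]
ball top 152.49642982652506 33 line 21.008760488642963 12 16.0
```

Emit:
{"method": "move_arm", "body": {
  "commands": [
    [1,-0.8,0,0,-0.6],
    [1,-1.6,0,0,-1.2],
    [1,-2.3,0,0,-1.8],
    [1,-3.1,0.1,0,-2.4],
    [1,-3.9,0.1,0,-3],
    [1,-3.9,0.1,0,-3],
    [1,-3.9,0.1,0,-3]
  ]
}}

```text
time_s: 16.7
tool_pos: [0.546, -0.1253, 0.07]
orientation: [[-0.999, -0.051, -0.003], [-0.051, 0.999, -0.002], [0.003, -0.002, -1.0]]
wrist_force: [-6.3, -4.5, 8.2]
finger_gap: 0.0086
finger_force: 39.7
```

```bash
python3 -c "
from chk import *
arc(2,1); chk('c2')"
```

```text
at -87.53 0.0739 0.07 F [-6.3 -4.5  8.2] 0.00862783719416061 39.66172558721155 j [ 0.38  0.48 -0.25  1.88  0.16  0.8   1.66] t 16.7
[[1, -1.3, 0.0, 0, -1.0], [1, -2.6, 0.0, 0, -2.0]]
ball top 134.80762070522715 27 line 24.785990766866934 13 16.75
```

The nose has dropped: ball centre is about 126 mm with the line near the pointer. Releasing and retreating.

Emit:
{"method": "move_arm", "body": {
  "commands": [
    [0.26,0,0,0,0],
    [0.26,0,0,0,0],
    [0.26,0,0,0,0],
    [0.26,0,0,0,0],
    [0.26,0,0,-15,0],
    [0.26,0,0,-40,0],
    [0.26,0,-10,-80,0],
    [0.26,0,-50,-120,0],
    [0.26,0,-90,-120,0],
    [0.26,0,-90,-120,0]
  ]
}}

```text
time_s: 17.75
tool_pos: [0.5531, -0.2219, 0.1927]
orientation: [[-0.999, -0.043, 0.004], [-0.043, 0.999, -0.006], [-0.004, -0.007, -1.0]]
wrist_force: [-1.1, -0.8, -0.3]
finger_gap: 0.034
finger_force: 0.0
```

```bash
python3 - <<'E'
from chk import *
chk('c3'); snap('scene','sceneB'); snap('top','topB'); print(r.get_obs()['wrist_force'],r.get_obs()['tool_pos'])
for n in('scene','top'):
    d=np.load(f'pics/{n}B.npy'); im=cv2.imread(f'pics/{n}B.png').astype(int); L=[];Q=[]
    for v in range(165,310):
        for u in range(210,385):
            B,G,Rr=im[v,u]
            if Rr>1.6*G and Rr>1.6*B and Rr>60 and d[v,u]>0:
                p=world(n,u,v,d[v,u]); e=p[:2]-CX; rr=np.hypot(*e); a=np.degrees(np.arctan2(e[1],e[0]))
                if p[2]>.09 and .03<rr<.074: L.append(a)
                if p[2]>.112 and .082<rr<.105: Q.append(a)
    print(n,'line',np.round([np.median(L),np.std(L)],1),len(L),'pointer',np.round([np.median(Q),np.std(Q)],1),len(Q))
im=cv2.imread('pics/sceneB.png'); cv2.imwrite('pics/Bc.png',cv2.resize(im[170:300,220:350],(600,600),interpolation=cv2.INTER_CUBIC))
E
```

```text
ball top 135.647981675795 27 line 24.64715707776548 13 17.8
[ 0.27878894  0.33577664 -0.14794659] [ 0.5525023  -0.21261962  0.18973359]
scene line [25.   1.1] 14 pointer [26.   1.6] 32
top line [25.9  1.3] 19 pointer [27.3  1.8] 27
```

View pics/Bc.png

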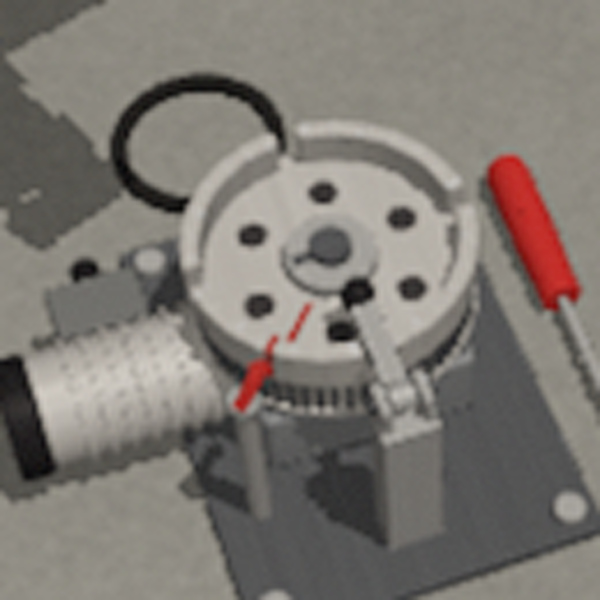

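The picture shows the line (305,315 to 272,345) running straight onto the pointer tip (265,365). The bar lies level with the ball low at (357,292), and the arm is clear. Measured offset is about 1.2° (1.6 mm), so I'm handing in.

```bash
python3 -c "
from bench import r
print(r.sign_off())"
```

```text
the job is handed in; nothing more can be done
None
```

The job is handed in: the engraved line faces the pointer within about 1.6 mm as measured, the latch nose is down in the home notch with the ball centre at about 126 mm, and the arm is clear; `sign_off` returned no verdict.

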